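Dose the cups on the bench dispenser and load the incubator

TASK

Pull the dispenser's shuttle fully out, drop each of the blue cups on the pad into a pocket of its own in the shuttle, and push the shuttle fully home under the head. Press the red plunger down to its first stop, pause there about a second, press on firmly to the second stop, and let it come all the way back up; do not work the plunger unless the shuttle is home. Then pull the shuttle fully out again and leave it out, move every cup, upright and fully down, into a well of its own in the incubator block, and leave the other things on the bench where they are.

Things in the scene. Friction and masses are not known exactly. Their poses are not given: they have to be found in the camera images.
- doser: Bench dispenser (fixed): grey base, white C-shaped frame. Origin on the table, x along its slide away from the robot, z up. Four yellow tips hang at x = +135 mm, ends 80 mm above the table. The head over them spans x = 105 to 200 mm, y = +-89 mm, 122 to 192 mm above the table, with a 38 mm wide neck on top at x = 135 mm up to 236 mm. The base is 190 mm wide, x = -100 to 200 mm.
- shuttle (a joint): The dispenser's shuttle, a white bar that slides along the dispenser's x axis. In m: 0 = fully out towards the robot (loading position, the row of pockets 120 mm in front of the head's front face); 0.150 = fully home against its end stop, pockets under the tips. Friction about 1.5 N; it stays where it is left. It starts anywhere from 0.04 to 0.135.
- deck (a point): Centre of the shuttle's top face (46 x 176 mm, 52 mm above the table); moves with the shuttle. x along the slide towards the head, y along the row of pockets, z up. Four round pockets open in this face at x = 0, y = -60, -20, +20 and +60 mm, each 33 mm in diameter and 14 mm deep.
- handle (a point): On the axis of the black upright post by which the shuttle is pushed and pulled, 62 mm above the table, 100 mm from the row of pockets on the robot's side. The post is 16 mm in diameter (20 mm head in its top 6 mm) and stands from 32 to 86 mm above the table on a flat aluminium tongue 50 mm wide; axes as deck.
- plunger_top (a point): Centre of the top of the red thumb button (30 mm diameter) on top of the dispensing head; 285 mm above the table when up, moves with the button, which travels straight down 20 mm in all.
- plunger (a joint): First stage of the red button's stroke, m: 0 = up, 0.014 = at the first stop. Light spring, about 2 N at the top rising to 5 N at the first stop.
- blowout (a joint): Second stage of the button's stroke, m: 0 until the button is pressed beyond the first stop, 0.006 = second, hard stop. Stiffer spring: it starts to move at about 9 N and needs about 15 N at the second stop. Button travel = plunger + blowout. Released, both spring back up by themselves.
- block (a point): Centre of the top face of the dry-block incubator's aluminium block (112 x 136 mm, 60 mm above the table); x away from the grey control panel, z up. Six round wells open in this face at x = -30 and +30 mm, y = -42, 0 and +42 mm, each 33 mm in diameter and 14 mm deep. The white housing (fixed) reaches 105 mm from this point on the panel side.
- cup0: Blue open round cup, 26 mm diameter (foot tapering to 21.6 mm), 36 mm tall, about 30 g, standing on the pale green bench pad (3 mm thick); origin at the centre of its underside, z up. Seated in a pocket or well, its underside is 14 mm below the face and 22 mm stands proud. Absent (None from the start) in some runs; all cups are alike.
- cup1: Blue open round cup, 26 mm diameter (foot tapering to 21.6 mm), 36 mm tall, about 30 g, standing on the pale green bench pad (3 mm thick); origin at the centre of its underside, z up. Seated in a pocket or well, its underside is 14 mm below the face and 22 mm stands proud. Absent (None from the start) in some runs; all cups are alike.
- cup2: Blue open round cup, 26 mm diameter (foot tapering to 21.6 mm), 36 mm tall, about 30 g, standing on the pale green bench pad (3 mm thick); origin at the centre of its underside, z up. Seated in a pocket or well, its underside is 14 mm below the face and 22 mm stands proud. Absent (None from the start) in some runs; all cups are alike.
- cup3: Blue open round cup, 26 mm diameter (foot tapering to 21.6 mm), 36 mm tall, about 30 g, standing on the pale green bench pad (3 mm thick); origin at the centre of its underside, z up. Seated in a pocket or well, its underside is 14 mm below the face and 22 mm stands proud. Absent (None from the start) in some runs; all cups are alike.
- pot: Bystander: white specimen pot with yellow lid, 36 mm diameter, 46 mm tall, at the far edge of the pad; origin at the centre of its underside.
- reagent: Bystander: brown reagent bottle with blue cap, 58 mm diameter, 125 mm tall; origin at the centre of its underside.
- minirack: Bystander: small white rack of red-capped blood tubes, 50 x 92 mm, 95 mm tall; origin at the centre of its underside.
- timer: Bystander: flat white timer, 62 x 62 x 16 mm; origin at the centre of its underside.
- marker: Bystander: marker pen lying down, 12 mm thick, 130 mm long; origin at the centre of its underside.
- cap_a: Bystander: yellow tube cap, 19 mm diameter, 18 mm tall; origin at the centre of its underside.
- cap_b: Bystander: yellow tube cap, 19 mm diameter, 18 mm tall; origin at the centre of its underside.

How it is judged (in metres and radians):
On the way, in this order (a step that is already met when the one before it is completed fails the run):
1. every cup is seated upright in a pocket of the shuttle (z of cup0 in the frame of deck between -0.02 and -0.01 m and x of cup0 in the frame of deck between -0.008 and 0.008 m and y of cup0 in the frame of deck between -0.066 and 0.066 m and angle between each of cup0, cup1, cup2, cup3's own z axis and vertical below 0.15 rad and z of cup1 in the frame of deck between -0.02 and -0.01 m and x of cup1 in the frame of deck between -0.008 and 0.008 m and y of cup1 in the frame of deck between -0.066 and 0.066 m and z of cup2 in the frame of deck between -0.02 and -0.01 m and x of cup2 in the frame of deck between -0.008 and 0.008 m and y of cup2 in the frame of deck between -0.066 and 0.066 m and z of cup3 in the frame of deck between -0.02 and -0.01 m and x of cup3 in the frame of deck between -0.008 and 0.008 m and y of cup3 in the frame of deck between -0.066 and 0.066 m), for 0.2 s.
2. the shuttle with all the cups is fully home under the head (within 6 mm of its end stop) (all of step 1 and value of joint shuttle above 0.144 m), for 0.2 s.
3. the plunger rests at its first stop for a moment (first stage within 2 mm of its stop, second stage moved less than 2.5 mm), the loaded shuttle home (all of step 2 and value of joint plunger above 0.012 m and value of joint blowout below 0.0025 m), for 0.3 s.
4. the plunger is pressed on to the second stop (within 1.5 mm of it) (value of joint shuttle above 0.144 m and value of joint plunger above 0.012 m and value of joint blowout above 0.0045 m), for 0.1 s.
5. the plunger is back up, the shuttle still home (value of joint shuttle above 0.144 m and value of joint plunger below 0.002 m and value of joint blowout below 0.0015 m), for 0.2 s.
6. the shuttle is fully out again (within 8 mm) (value of joint shuttle below 0.008 m), for 0.2 s.
At the end, for the whole second after the job is handed in: every cup stands upright (within about 9 degrees) and at rest, fully down in an incubator well (underside at least 10 mm below the block's top face); the shuttle is within 8 mm of fully out; the plunger is up (first stage within 2 mm, second within 1.5 mm of its top) (z of cup0 in the frame of block between -0.02 and -0.01 m and x of cup0 in the frame of block between -0.038 and 0.038 m and y of cup0 in the frame of block between -0.05 and 0.05 m and angle between each of cup0, cup1, cup2, cup3's own z axis and vertical below 0.15 rad and linear speed of each of cup0, cup1, cup2, cup3 below 0.02 m/s and z of cup1 in the frame of block between -0.02 and -0.01 m and x of cup1 in the frame of block between -0.038 and 0.038 m and y of cup1 in the frame of block between -0.05 and 0.05 m and z of cup2 in the frame of block between -0.02 and -0.01 m and x of cup2 in the frame of block between -0.038 and 0.038 m and y of cup2 in the frame of block between -0.05 and 0.05 m and z of cup3 in the frame of block between -0.02 and -0.01 m and x of cup3 in the frame of block between -0.038 and 0.038 m and y of cup3 in the frame of block between -0.05 and 0.05 m and value of joint shuttle below 0.008 m and value of joint plunger below 0.002 m and value of joint blowout below 0.0015 m); the robot touches nothing.
It fails at once if the plunger is pressed more than 6 mm while the shuttle is more than 10 mm short of home (value of joint plunger above 0.006 m and value of joint shuttle below 0.14 m).
It fails at once if a bystander is moved more than 50 mm (distance of any of pot, reagent, minirack, timer, marker, cap_a, cap_b from where it was at the start of the episode above 0.05 m).
It fails at once if the bottle, the specimen pot or the tube rack is knocked over (angle between any of reagent, pot, minirack's own z axis and vertical above 0.6 rad).
Of cup0, cup1, cup2, cup3 only 2 to 4 are there at a start; the rules pass over those that are not, and their reading is None.
At some moment in a run one of cup0, cup1, cup2, cup3 may be knocked a few centimetres aside while the robot is not near it.
It also fails if it takes over 210 s, if anything falls off the work surface, if the arm or the gripper's body presses on something with over 40 N, if the wrist force passes 120 N, or if a joint passes its speed limit or range.

ROBOT

A 6-joint arm with a two-finger parallel gripper is mounted at the origin on the work surface. World frame = base frame: x ahead of the robot, y to its left, z up, the work surface at z = 0. Lengths are in m, angles in degrees, forces in N, time in s.
With the tool pointing down it reaches from about 0.3 to 1 m from the base axis. Payload 5.1 kg.
Tool frame: the origin (TCP) lies at the very end of the fingers, on their centre line; the grasp point (between the pads) lies 19 mm behind it (arm.tcp_to_grasp is the distance from the TCP to the grasp point, in m); z points along the fingers, y is the line along which they close (so a half turn about z gives the same grasp; the last joint's range is limited). The gripper opens to 95 mm and grips with 3 to 60 N. Pads are 20 mm wide; open, the fingers measure 119 mm over their backs; the gripper's body (75 mm by 180 mm) begins 59 mm behind the grasp point.
Start: joints at [71.413, 7.093, 94.555, -0, 78.352, -4.733], TCP at [0.156, 0.631, 0.215] pointing down, gripper open.
Joint ranges: [-149.61, 149.61], [-58.7, 133.49], [1.44, 155.28], [-77.14, 257.14], [18.33, 153.61], [-166.67, 166.67]. Speed limits (degrees/s): [147.25, 147.25, 180, 180, 180, 180].

INTERFACE

Orientations are given as a 3x3 rotation matrix whose columns are the frame's x, y, z axes.
In Python, from plant import arm gives the robot as it stands. Calls block until the motion is done:
- arm.move_ptp(position, orientation): joint-space move of the TCP to a pose.
- arm.move_linear(position, attitude=None, vel=0.15): straight line of the TCP; attitude=None keeps the orientation; vel is the mean speed in m/s.
- arm.movej(angles): joint-space move.
- arm.set_gripper(opening): finger opening in m; the grip force is fixed at half the most; returns when the fingers have stopped.
- arm.hold(seconds).
- arm.solve_ik(position, orientation): joint angles nearest the present ones, or None.
- arm.state(): the state.
- arm.capture(name): name is "scene" or "top" or "wrist"; returns the picture (480x640x3 uint8, blue, green, red); there is no depth.
- arm.calibration(name): a dict with "fx", "fy", "cx", "cy" (pixels), "pose" (4x4, takes a point from camera to world coordinates); the wrist camera has in their place "mount" (4x4, takes a point from camera to tool coordinates, whose origin is the TCP and whose axes are the flange's). Camera axes: x right, y up, looking along -z (the intrinsics and any distortion apply to the point x, -y, -z); pixel columns grow to the right and rows downward; lengths in m; the calibration is good to about 2 mm. A picture is of the moment at which its call begins: read the wrist's pose just before it. calibration takes no time and is no camera call.
A pose or a line that the arm cannot do raises arm.PlanningError and nothing moves.
- arm.close_job(): hands the job in; it is judged then, once.
The state is a dict: "clock": time; "joint_pos": joint angles; "joint_velocities": joint speeds; "joint_torque": joint torques, N m; "tool_pos": TCP position; "eef_rot": TCP orientation; "contact_force": force on the tool from outside, world axes, zero at the start; "moment": the same for the moment, N m; "finger_gap": finger opening in m; "finger_force": force on a finger pad.
Only numpy, scipy, OpenCV 4.12 (cv2) and the standard library are available. Lean on these libraries where they do the work, as an engineer would, in place of code of your own. Each camera call takes 0.05 s, during which the arm holds its last target. There are 200 camera calls.

## Working session

There is one attempt and no reset: what is moved stays moved. The work goes in short steps, each a Python script; the robot and the scene stay as the last script left them, time stands still between calls to the robot, and variables do not carry over. Pictures are saved under pics/ and viewed, at most 14 in all, crops included, and the job is handed in when it is done.

```bash
ls; mkdir -p pics; python3 - <<'E'
from plant import arm
import cv2,numpy as np
np.set_printoptions(precision=4,suppress=True)
for n in("scene","top"):
    cv2.imwrite(f"pics/{n}0.png",arm.capture(n)); print(n,arm.calibration(n))
print(arm.calibration("wrist")); s=arm.state(); print(s); print(arm.tcp_to_grasp)
E
```

```text
pics
scene {'fx': 503.5593539549202, 'fy': 503.5593539549202, 'cx': 323.9661026760472, 'cy': 235.07362604044806, 'pose': array([[ 0.7975, -0.3963,  0.455 ,  1.0161],
       [ 0.603 ,  0.5001, -0.6215, -0.6361],
       [ 0.0187,  0.77  ,  0.6378,  0.8633],
       [ 0.    ,  0.    ,  0.    ,  1.    ]])}
top {'fx': 435.46097436271435, 'fy': 435.46097436271435, 'cx': 308.04095109055635, 'cy': 235.96101171528903, 'pose': array([[-0.017 ,  0.9878, -0.1545,  0.3972],
       [-0.9998, -0.0151,  0.0137,  0.0221],
       [ 0.0112,  0.1548,  0.9879,  1.1966],
       [ 0.    ,  0.    ,  0.    ,  1.    ]])}
{'fx': 404.8737890630093, 'fy': 404.8737890630093, 'cx': 322.44910760457884, 'cy': 242.7181907828069, 'mount': array([[ 0.0009,  0.9683,  0.2499,  0.0693],
       [ 1.    , -0.0009, -0.0002,  0.0005],
       [ 0.    ,  0.2499, -0.9683, -0.1705],
       [ 0.    ,  0.    ,  0.    ,  1.    ]])}
{'clock': 0.1, 'joint_pos': array([71.4145,  7.1314, 94.6266,  0.0006, 78.3512, -4.7337]), 'joint_velocities': array([-0.07  , -0.1121, -0.1605, -0.0803, -0.1298, -0.0167]), 'joint_torque': array([ -0.    , -41.8881, -36.1097,   0.0776,   0.0461,  -0.    ]), 'tool_pos': array([0.1555, 0.6305, 0.2135]), 'eef_rot': array([[-0.9709,  0.2394, -0.0006],
       [ 0.2394,  0.9709, -0.0018],
       [ 0.0002, -0.0019, -1.    ]]), 'contact_force': array([-0.5576,  0.0952, -0.6589]), 'moment': array([ 0.0022, -0.0474, -0.0117]), 'finger_force': 0.0, 'finger_gap': 0.09498962599793252}
0.0188
```

View pics/scene0.png

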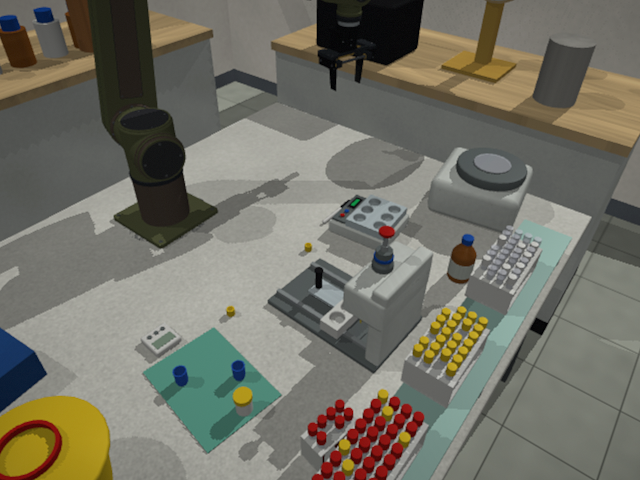

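View pics/top0.png

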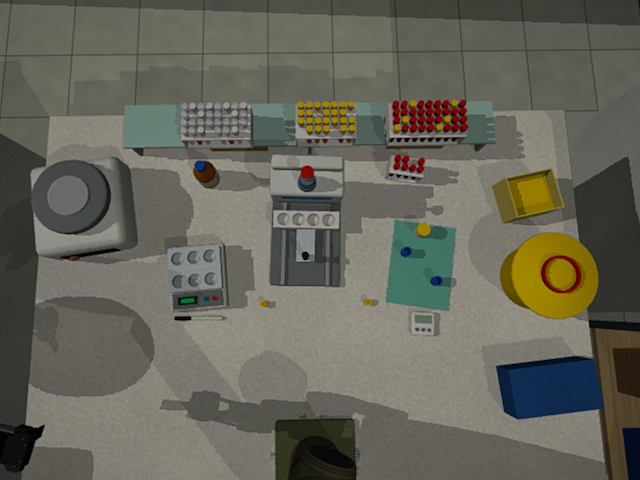

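The scene view shows two cups on the pad, at (180,376) and (238,370). In the top view the cups are at (406,252) and (437,281), the post at (305,257), the button at (307,172), the pockets at about (282–328,219), and the wells around x 178–212, y 257–281. The shuttle is partly in.

```bash
cat > h.py <<'E'
from plant import arm
import cv2, numpy as np
np.set_printoptions(precision=4,suppress=True)
def ray(name,uv,z,T=None,C=None):
    C=C or arm.calibration(name); T=C["pose"] if T is None else T
    d=T[:3,:3]@np.array([(uv[0]-C["cx"])/C["fx"],-(uv[1]-C["cy"])/C["fy"],-1]); o=T[:3,3]
    return o+d*(z-o[2])/d[2]
def proj(name,p,T=None):
    C=arm.calibration(name); T=C["pose"] if T is None else T
    q=T[:3,:3].T@(np.asarray(p)-T[:3,3]); return np.array([C["cx"]+C["fx"]*q[0]/-q[2],C["cy"]-C["fy"]*q[1]/-q[2]])
def wpose():
    s=arm.state(); T=np.eye(4); T[:3,:3]=s["eef_rot"]; T[:3,3]=s["tool_pos"]
    return T@arm.calibration("wrist")["mount"]
def down(yaw):  # tool y axis (closing line) at yaw deg from world x ; z down
    a=np.radians(yaw); y=np.array([np.cos(a),np.sin(a),0]); z=np.array([0,0,-1.]); return np.column_stack([np.cross(y,z),y,z])
def shot(fn):
    T=wpose(); im=arm.capture("wrist"); cv2.imwrite(f"pics/{fn}.png",im); np.save(f"pics/{fn}.npy",T); return im,T
E
python3 - <<'E'
from h import *
for n,uv,z in[("c0",(406,250),.039),("c1",(437,280),.039),("pot",(424,229),.046),("btn",(307,172),.285),("post",(305,255),.086),
 ("pk0",(282,219),.052),("pk3",(328,220),.052),("w",(178,257),.06),("w",(211,255),.06),("w",(179,282),.06),("w",(212,279),.06),("basefl",(271,285),.03),("basefr",(340,285),.03)]: print(n,ray("top",uv,z))
# view poses: tool x direction = camera offset side
for p,yaw in [((.36,-.02,.36),90),((.4,-.27,.3),90),((.4,.27,.3),90)]:
  for y in(yaw,yaw-180): print(p,y,down(y)[:,0],arm.solve_ik(p,down(y)))
E
```

```text
c0 [ 0.5362 -0.2563  0.039 ]
c1 [ 0.4546 -0.3347  0.039 ]
pot [ 0.5914 -0.3061  0.046 ]
btn [0.6803 0.0093 0.285 ]
post [0.5217 0.0153 0.086 ]
pk0 [0.6233 0.075  0.052 ]
pk3 [ 0.6187 -0.048   0.052 ]
w [0.5246 0.3471 0.06  ]
w [0.5285 0.2611 0.06  ]
w [0.4594 0.3426 0.06  ]
w [0.4658 0.2575 0.06  ]
basefl [0.4491 0.1067 0.03  ]
basefr [ 0.4461 -0.0771  0.03  ]
(0.36, -0.02, 0.36) 90 [-1.  0.  0.] [ -11.7291  -34.3851  115.2366   -0.       99.1485 -101.7291]
(0.36, -0.02, 0.36) -90 [1. 0. 0.] [-11.7291 -34.3851 115.2366  -0.      99.1485  78.2709]
(0.4, -0.27, 0.3) 90 [-1.  0.  0.] [ -40.3961  -16.9149  108.9234   -0.       87.9914 -130.3961]
(0.4, -0.27, 0.3) -90 [1. 0. 0.] [-40.3961 -16.9149 108.9234  -0.      87.9914  49.6039]
(0.4, 0.27, 0.3) 90 [-1.  0.  0.] [ 27.6426 -16.9149 108.9234  -0.      87.9914 -62.3574]
(0.4, 0.27, 0.3) -90 [1. 0. 0.] [ 27.6426 -16.9149 108.9234  -0.      87.9914 117.6426]
```

```bash
python3 - <<'E'
from h import *
for n,p in[("blk",(.5,.30,.25)),("dos",(.53,.015,.38)),("pad",(.50,-.29,.22))]:
    arm.move_ptp(p,down(-90)); arm.hold(.3); shot(n)
print(arm.state()["clock"])
E
```

```text
5.475
```

View pics/blk.png

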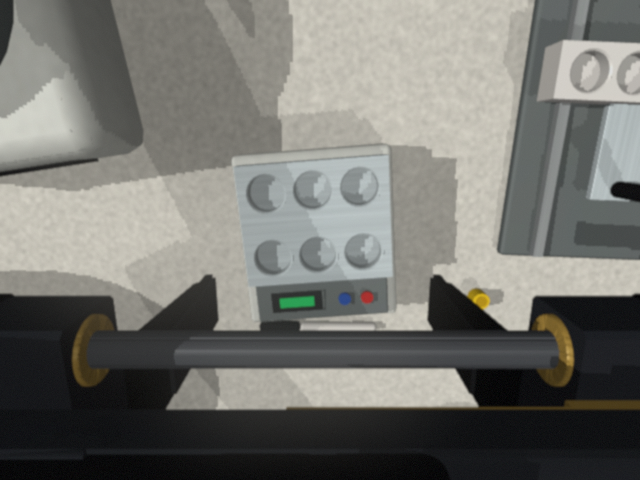

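View pics/dos.png

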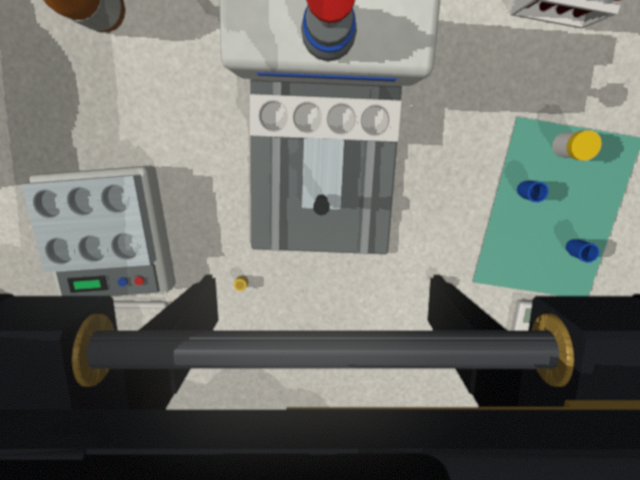

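View pics/pad.png

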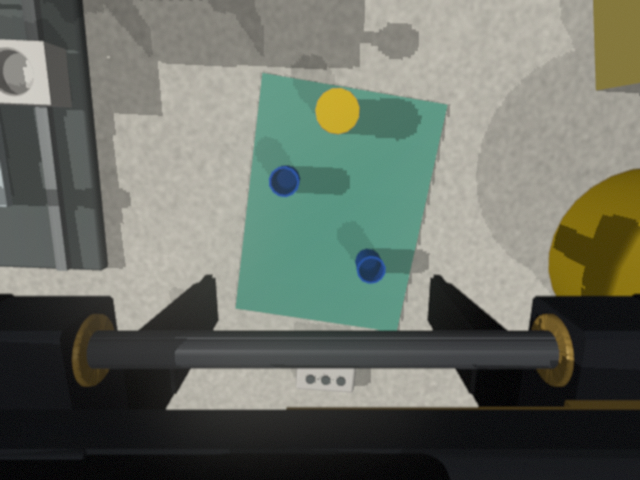

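In the block view the wells are at about (265,192), (312,189), (359,186), (273,257), (318,254) and (362,251). In the doser view the pockets run from (273,116) to (375,121), with the post at (321,201). In the pad view the cups are at (284,180) and (370,267), and the pot is at (337,110).

```bash
python3 - <<'E'
from h import *
from scipy.optimize import least_squares
C=arm.calibration("wrist")
def fit(name,pix,loc,z):
    T=np.load(f"pics/{name}.npy"); w=np.array([ray("wrist",p,z,T,C)[:2] for p in pix]); loc=np.array(loc,float)
    R=lambda a:np.array([[np.cos(a),-np.sin(a)],[np.sin(a),np.cos(a)]])
    r=least_squares(lambda q:(q[:2]+loc@R(q[2]).T-w).ravel(),[*w.mean(0),0])
    print(name,r.x[:2],np.degrees(r.x[2]),"res mm",r.fun.reshape(-1,2)*1e3); return r.x
fit("blk",[(265,192),(312,189),(359,186),(273,257),(318,254),(362,251)],[(x,y) for x in(.03,-.03) for y in(.042,0,-.042)],.06)
fit("dos",[(273,116),(307,117),(341,119),(375,121)],[(0,y) for y in(.06,.02,-.02,-.06)],.052)
T=np.load("pics/dos.npy"); print("post",ray("wrist",(321,200),.086,T,C)); print("cups in dos",[ray("wrist",p,.039,T,C) for p in((541,193),(591,252))])
T=np.load("pics/pad.npy"); im=cv2.imread("pics/pad.png")
h=cv2.cvtColor(im,cv2.COLOR_BGR2HSV); m=cv2.inRange(h,(105,130,40),(130,255,255)); m=cv2.morphologyEx(m,cv2.MORPH_CLOSE,np.ones((7,7)))
n,l,st,c=cv2.connectedComponentsWithStats(m)
for s,cc in zip(st[1:],c[1:]):
    if s[4]>150: print(s,cc,ray("wrist",cc,.037,T,C))
print("pot",ray("wrist",(337,110),.046,T,C))
E
```

```text
blk [0.4968 0.3075] 4.269251222563199 res mm [[-0.5345 -0.1898]
 [-0.1463 -0.1945]
 [ 0.2521 -0.3543]
 [-0.0216  0.7244]
 [ 0.1386  0.6081]
 [ 0.3117 -0.5939]]
dos [0.6231 0.0143] -2.618623846405241 res mm [[ 0.335  -0.0561]
 [-0.4529 -0.0652]
 [-0.1134 -0.0127]
 [ 0.2313  0.134 ]]
post [0.5315 0.0177 0.086 ]
cups in dos [array([ 0.5339, -0.2601,  0.039 ]), array([ 0.4566, -0.3363,  0.039 ])]
[269 166  31  31 730] [283.8603 180.6192] [ 0.5357 -0.2557  0.037 ]
[356 250  30  33 743] [369.5868 266.4657] [ 0.4576 -0.3326  0.037 ]
pot [ 0.5936 -0.3009  0.046 ]
```

```bash
cat >> h.py <<'E'
YAW=-2.62; A=np.radians(YAW); X=np.array([np.cos(A),np.sin(A),0]); Y=np.array([-np.sin(A),np.cos(A),0])
def slide(dist,step=.01,fmax=9,vel=.08,back=0):
    """slide along X until force rises over fmax or dist is reached"""
    p0=arm.state()["tool_pos"]; s=np.sign(dist); n=int(np.ceil(abs(dist)/step)); f0=arm.state()["contact_force"]@X
    for i in range(1,n+1):
        arm.move_linear(p0+X*s*min(i*step,abs(dist)),vel=vel)
        f=arm.state()["contact_force"]@X-f0
        if f*-s>fmax: break
    print("slid",(arm.state()["tool_pos"]-p0)@X,"f",f); return arm.state()["tool_pos"]
E
python3 - <<'E'
from h import *
arm.set_gripper(.05)
H=np.array([.5232,.0189,0]); R=down(90+YAW)
arm.move_ptp(H+[0,0,.2],R); arm.move_ptp(H+[0,0,.12],R); arm.move_linear(H+[0,0,.046],vel=.1)
arm.set_gripper(0); s=arm.state(); print(s["finger_gap"],s["finger_force"],s["contact_force"])
arm.move_linear(s["tool_pos"]-X*.075,vel=.1)
p=slide(-.06,.004); np.save("out.npy",p); s=arm.state(); print(p,s["contact_force"],s["clock"])
cv2.imwrite("pics/top1.png",arm.capture("top")[180:330,220:400].repeat(4,0).repeat(4,1))
E
```

```text
0.0156008521087402 30.000017881393433 [-0.9485 -6.1861  0.7767]
slid -0.01639318795273941 f 17.130087470611834
[0.4318 0.0211 0.0466] [ 15.4119  -4.2274 -12.7443] 12.675
```

View pics/top1.png

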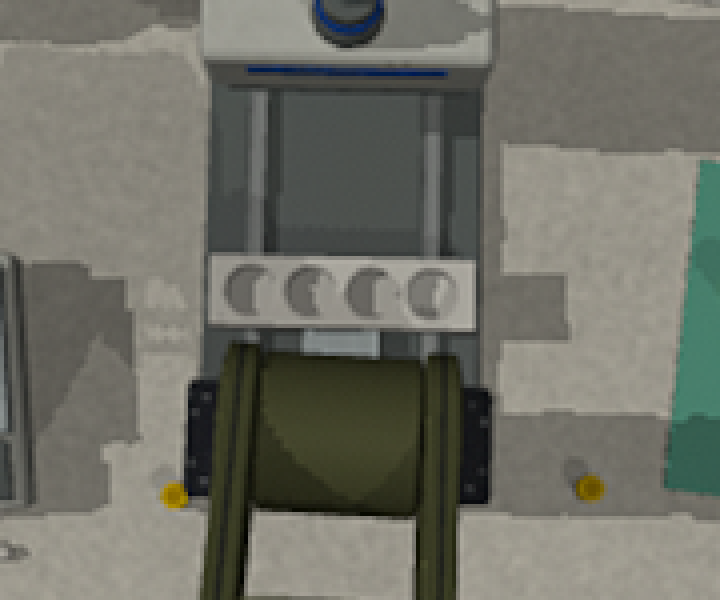

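The shuttle is out: the pocket row is clear of the head, at crop (250–432,292). I'll take a closer look at the pockets.

```bash
python3 - <<'E'
from h import *
arm.set_gripper(.05); p=arm.state()["tool_pos"]
arm.move_linear(p+[0,0,.10],vel=.2)
arm.move_ptp((.52,.02,.2),down(-90)); arm.hold(.3); im,T=shot("dk")
d=np.array([p[0],p[1],.052])+.1*X; print(d)
for y in(.06,.02,-.02,-.06): print(proj("wrist",d+Y*y,T))
print(arm.state()["clock"])
E
```

```text
[0.5281 0.0168 0.052 ]
[251.7055 215.6308]
[301.7479 217.9271]
[351.6469 220.2169]
[401.4032 222.5001]
17.1333
```

View pics/dk.png

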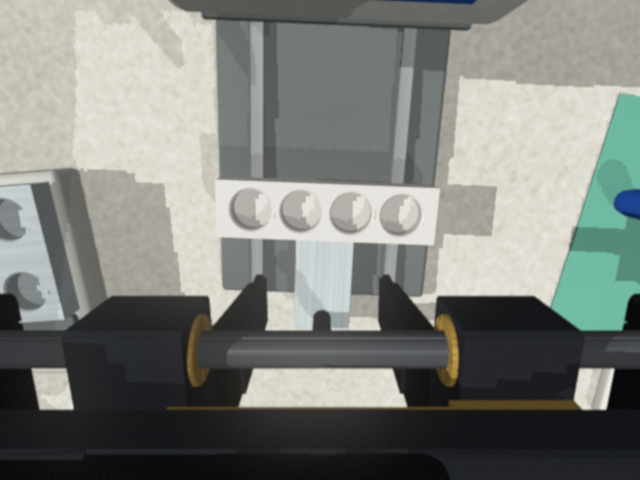

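```bash
cat >> h.py <<'E'
def cups(fn,z,zc=0.002):
    """blue blobs in a wrist view -> world xy with the rim at height z"""
    im,T=shot(fn); C=arm.calibration("wrist"); m=cv2.inRange(cv2.cvtColor(im,cv2.COLOR_BGR2HSV),(105,130,40),(130,255,255))
    m=cv2.morphologyEx(m,cv2.MORPH_CLOSE,np.ones((9,9))); m[290:]=0
    n,l,st,c=cv2.connectedComponentsWithStats(m)
    return [ray("wrist",cc,z-zc,T,C) for s,cc in zip(st[1:],c[1:]) if s[4]>300]
def pick(xy,zu,yaw,fn,zview=.18):
    """look at the cup, then grasp it; zu = height of its underside"""
    xy=np.array(xy); arm.move_ptp([xy[0]-.03,xy[1],zu+zview],down(yaw)); arm.hold(.25)
    L=cups(fn,zu+.036); b=min(L,key=lambda q:np.linalg.norm(q[:2]-xy)); print("cups",L)
    if np.linalg.norm(b[:2]-xy)>.06: raise SystemExit("cup not found")
    arm.set_gripper(.046); arm.move_ptp([b[0],b[1],zu+.08],down(yaw)); arm.move_linear([b[0],b[1],zu+.017],vel=.1)
    arm.set_gripper(0); g=arm.state()["finger_gap"]; print("gap",g)
    arm.move_linear([b[0],b[1],zu+.13],vel=.2); print("gap",arm.state()["finger_gap"])
    return g>.015
def place(xy,zu,yaw):
    arm.move_ptp([xy[0],xy[1],zu+.11],down(yaw)); arm.move_linear([xy[0],xy[1],zu+.04],vel=.15); f0=arm.state()["contact_force"][2]
    arm.move_linear([xy[0],xy[1],zu+.019],vel=.06); s=arm.state(); print("f",s["contact_force"][2]-f0,s["clock"])
    arm.set_gripper(.042); arm.move_linear([xy[0],xy[1],zu+.11],vel=.2)
E
python3 - <<'E'
from h import *
T=np.load("pics/dk.npy"); P=[ray("wrist",p,.052,T,arm.calibration("wrist")) for p in[(250,209),(300,211),(350,213),(400,215)]]
d=np.mean(P,0); print("deck",d,P[0],P[3]); np.save("deck.npy",d)
yaw=-90+YAW
if pick((.5357,-.2557),.003,yaw,"p0"): place(d+Y*.02,.038,yaw)
if pick((.4576,-.3326),.003,yaw,"p1"): place(d-Y*.06,.038,yaw)
arm.move_ptp((.50,.02,.2),down(-90)); arm.hold(.3); shot("dk2"); print(arm.state()["clock"])
E
```

```text
deck [0.5339 0.0182 0.052 ] [0.5362 0.0779 0.052 ] [ 0.5315 -0.0417  0.052 ]
cups [array([ 0.5356, -0.2556,  0.037 ]), array([ 0.4621, -0.3309,  0.037 ])]
gap 0.025430927224669192
gap 0.025253832427632374
f -0.5916851948388787 23.5917
cups [array([ 0.4557, -0.3334,  0.037 ])]
gap 0.02513788534511782
gap 0.025031859067816
f -0.19857028743336635 31.6
33.55
```

View pics/dk2.png

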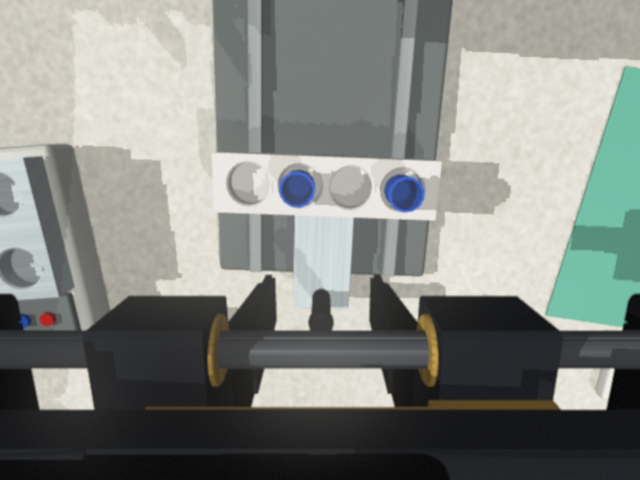

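Both cups look to be in their pockets, at (297,189) and (404,193). The right one looks slightly bigger, so I'll check whether it's fully down.

```bash
python3 - <<'E'
from h import *
T=np.load("pics/dk2.npy"); d=np.load("deck.npy")
for y in(.02,-.06):
    q=d+Y*y
    for z in(.074,.08): print(y,z,proj("wrist",[q[0],q[1],z],T),"diam",proj("wrist",[q[0],q[1]+.013,z],T)-proj("wrist",[q[0],q[1]-.013,z],T))
im=cv2.imread("pics/dk2.png"); cv2.imwrite("pics/z1.png",cv2.resize(im[145:225,210:450],None,fx=3.3,fy=3.3,interpolation=cv2.INTER_CUBIC))
E
```

```text
0.02 0.074 [297.008  188.3531] diam [-35.7437   0.0085]
0.02 0.08 [296.4958 189.3863] diam [-36.4624   0.0086]
-0.06 0.074 [406.6147 193.3463] diam [-35.6345   0.0084]
-0.06 0.08 [408.3012 194.4764] diam [-36.3488   0.0086]
```

View pics/z1.png

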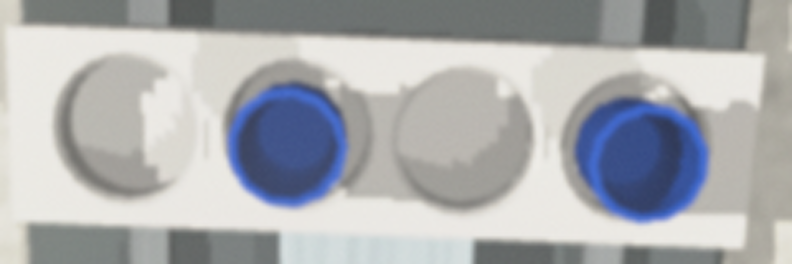

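The crop shows both cups upright, with rims where seated cups should be. Next I'll push home and work the plunger.

```bash
python3 - <<'E'
from h import *
d=np.load("deck.npy"); H=d-.1*X; H[2]=0; R=down(90+YAW)
arm.set_gripper(.05)
arm.move_ptp(H+[-.02,0,.2],R); arm.move_ptp(H+[0,0,.12],R); arm.move_linear(H+[0,0,.046],vel=.1)
arm.set_gripper(0); s=arm.state(); print(s["finger_gap"],s["tool_pos"])
arm.move_linear(s["tool_pos"]+X*.135,vel=.07)
p=slide(.035,.003,vel=.04,fmax=12); s=arm.state(); print("home",p,s["contact_force"],(p-H)@X)
arm.set_gripper(.05); arm.move_linear(p-X*.0+[0,0,.06],vel=.15)
arm.move_linear(p-X*.08+[0,0,.10],vel=.2); np.save("home.npy",p); print(arm.state()["clock"])
cv2.imwrite("pics/top2.png",cv2.resize(arm.capture("top")[130:330,200:460],None,fx=3,fy=3))
E
```

```text
0.014854271657501625 [0.434  0.021  0.0461]
slid 0.014937351032293386 f -12.917455725525935
home [0.5838 0.015  0.0461] [-12.9993   4.0576  12.3373] 0.15002443041798877
44.075
```

View pics/top2.png

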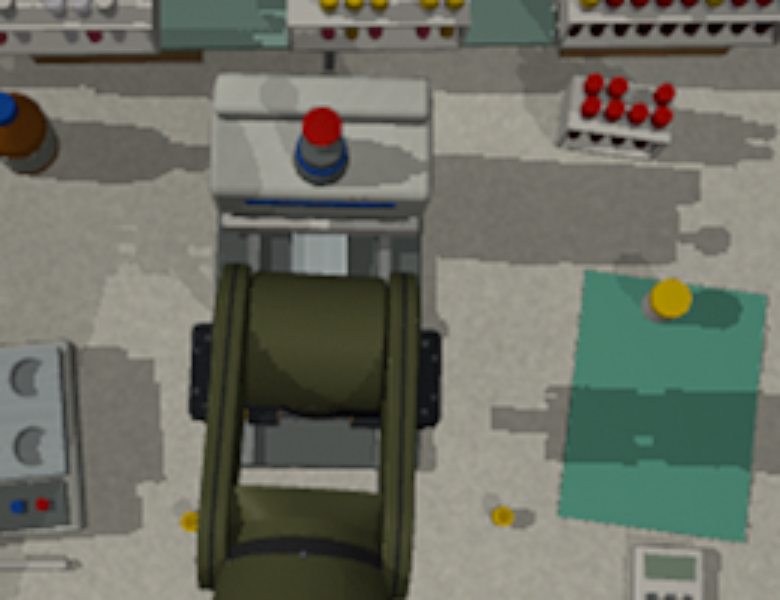

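The shuttle is home: it travelled 150 mm, only its edge shows under the head, and the button is at crop (322,126). Next, the plunger.

```bash
python3 - <<'E'
from h import *
d=np.load("deck.npy"); B=d+.15*X; B[2]=0; R=down(90+YAW); print(B)
arm.set_gripper(0); p=arm.state()["tool_pos"]
arm.move_linear([p[0],p[1],.36],vel=.25); arm.move_ptp(B+[0,0,.36],R); arm.move_linear(B+[0,0,.295],vel=.1); arm.hold(.2)
f0=arm.state()["contact_force"][2]
def go(z,v=.03):
    arm.move_linear(B+[0,0,z],vel=v); s=arm.state(); f=s["contact_force"][2]-f0; print(z,s["tool_pos"][2],"f",f,s["clock"]); return f
for z in(.284,.279,.274,.2715): f=go(z)
z=.2715
while f<6.3 and z>.2685: z-=.0005; f=go(z)
arm.hold(1.0); s=arm.state(); print(s["tool_pos"],s["contact_force"][2]-f0)
E
```

```text
[0.6837 0.0113 0.    ]
0.284 0.28433546296573076 f 1.2959160200446553 48.35
0.279 0.27912772449613327 f 2.8546632344016483 48.6667
0.274 0.2740798314602507 f 3.9914353088675374 48.9833
0.2715 0.2716789589531027 f 4.3887088694671395 49.2333
0.271 0.2713073291274205 f 4.543907714186074 49.4833
0.2705 0.27128175349586864 f 5.303618032772856 49.7333
0.27 0.2712702440266822 f 7.765751737286998 49.9833
[0.6839 0.0113 0.2713] 6.64670064253368
```

First stop held at 6.6 N, with no travel past 13.7 mm. Now pressing on to the second stop and releasing.

```bash
python3 - <<'E'
from h import *
d=np.load("deck.npy"); B=d+.15*X; B[2]=0; R=down(90+YAW)
f0=arm.state()["contact_force"][2]-6.65
z=.268
while z>.256:
    arm.move_linear(B+[0,0,z],vel=.03); s=arm.state(); f=s["contact_force"][2]-f0; print(z,s["tool_pos"][2],f)
    if f>22: break
    z-=.0015
arm.hold(.4); print(arm.state()["tool_pos"][2],arm.state()["contact_force"][2]-f0)
arm.move_linear(B+[0,0,.30],vel=.05); arm.move_linear(B+[0,0,.36],vel=.2); arm.hold(.3)
p=np.load("home.npy"); Q=p-X*.08
arm.move_ptp([Q[0],Q[1],.30],R); print(arm.state()["clock"])
cv2.imwrite("pics/sc2.png",arm.capture("scene")[200:400,240:480].repeat(3,0).repeat(3,1))
# grip the post and pull out
arm.set_gripper(.05); arm.move_linear([Q[0],Q[1],.14],vel=.25); arm.move_linear(p+[0,0,.07],vel=.15); arm.move_linear(p,vel=.1)
arm.set_gripper(0); s=arm.state(); print(s["finger_gap"])
arm.move_linear(s["tool_pos"]-X*.135,vel=.07); e=slide(-.035,.003,vel=.04,fmax=12); print("travel",(e-p)@X,e)
arm.set_gripper(.05); arm.move_linear(e+[0,0,.1],vel=.15)
arm.move_ptp((.50,.02,.2),down(-90)); arm.hold(.3); shot("dk3"); print(arm.state()["clock"])
E
```

```text
0.268 0.26998784345660687 9.667735104034387
0.2665 0.26896242716857766 11.072386630128717
0.265 0.26784850252238573 11.599475989032255
0.2635 0.2667924739570864 12.898770780207732
0.262 0.2657265753178404 13.693578323274776
0.2605 0.2651121251643573 16.1833068321856
0.259 0.2650717513347266 19.06210955859239
0.2575 0.26499742790132014 23.410039019859212
0.2650061139809533 22.88161577972049
55.9167
0.01559038279060177
slid -0.014537450512028535 f 14.559818896847613
travel -0.15041249558970238 [0.4335 0.021  0.0465]
68.0833
```

View pics/sc2.png

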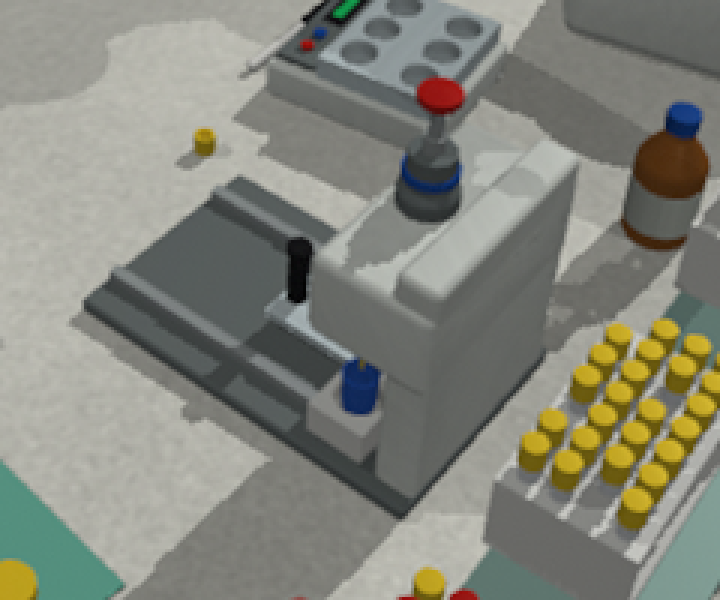

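View pics/dk3.png

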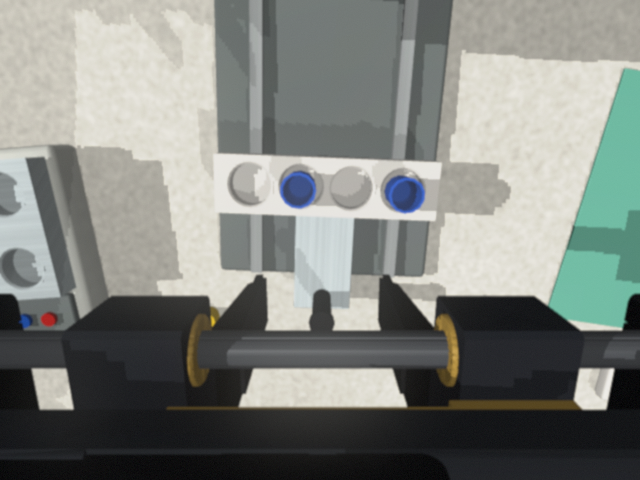

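The scene crop shows the button back up and a cup under the tips. The wrist view shows the shuttle out with cups at (298,189) and (405,193). Next I'll move them to the incubator.

```bash
python3 - <<'E'
from h import *
d=np.load("deck.npy"); a=np.radians(4.27); b=np.array([.4968,.3075]); Rb=np.array([[np.cos(a),-np.sin(a)],[np.sin(a),np.cos(a)]])
np.save("wells.npy",[b+Rb@w for w in([.03,.042],[-.03,-.042])]); W=np.load("wells.npy")
for y,w,fn in((.02,W[0],"q0"),(-.06,W[1],"q1")):
    if not pick((d+Y*y)[:2],.038,-90+YAW,fn): raise SystemExit("missed")
    place(w,.046,-90+4.27)
arm.move_ptp((.46,.30,.25),down(-90)); arm.hold(.3); im,T=shot("bk2")
for w in W: print(proj("wrist",[*w,.082],T))
print(arm.state()["clock"]); cv2.imwrite("pics/bk2z.png",cv2.resize(im[60:290,180:460],None,fx=2.6,fy=2.6,interpolation=cv2.INTER_CUBIC))
cv2.imwrite("pics/scend.png",arm.capture("scene"))
E
```

```text
cups [array([0.5342, 0.0385, 0.072 ]), array([ 0.5312, -0.0401,  0.072 ])]
gap 0.02518758779301821
gap 0.025221815301012276
f -1.4083917156714438 73.775
cups [array([ 0.5305, -0.0414,  0.072 ])]
gap 0.025271118954518227
gap 0.025219894657603117
f -0.4491902158564253 81.85
[257.7243 145.9783]
[365.1195 211.4353]
83.85
```

View pics/bk2z.png

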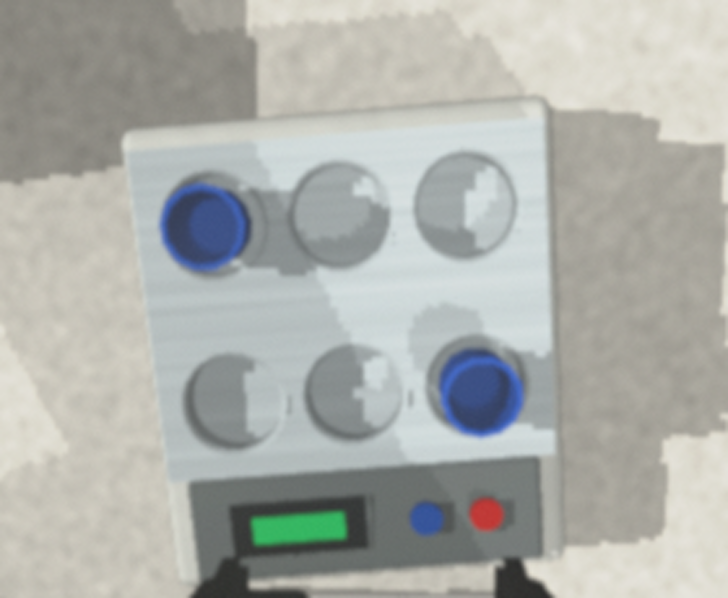

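View pics/scend.png

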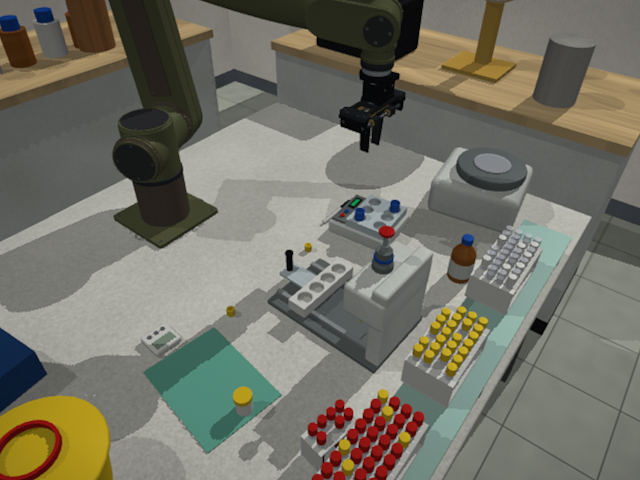

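Both cups are upright and fully down, with rims at (259,147) and (365,211), as predicted. The shuttle is out, the button is up and the other objects are where they were.

```bash
python3 -c "
from plant import arm
print(arm.close_job(),arm.state()['clock'])"
```

```text
the job is handed in; nothing more can be done
the job is handed in; nothing more can be done
```

I handed the job in at about 84 s, but no verdict came back: both cups were dosed and are seated in their own incubator wells, the shuttle is out, the plunger is up, and the other objects look undisturbed.

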